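# Centre a printing block on the registration bed

### The job

Lift the baren off the grey slate bed and lay it in the red tray. Then, with the closed fingers, tap the printing block on its two end battens in turn - dark end first, then light, then dark again, and on as needed - sliding it until it sits square between the bed's two outer brass lines, with the same gap at both ends; do not lift it or touch its papered middle. When it is centred and let go, set the iron paperweight gently upright on the middle of the block, and leave everything else where it is.

Things in the scene. Friction and masses are not known exactly. Their poses are not given: they have to be found in the camera images.
- block: Printing block, 120 mm (its x) by 180 mm (its y) by 30 mm high, about 0.5 kg, lying loose on the slate bed and sliding under about 3 N. Too wide to grasp. White papered top with black strokes between two end battens. Starts 28 to 48 mm off to +y of the mark, skewed up to 0.2 rad. Origin: centre of underside; y points to the dark batten.
- batten_dark: The dark brown end batten of the block (its +y end, the robot's left): 120 mm along x, 25 mm along y, 30 mm high, fixed to the block. Origin at the batten's centre, 77.5 mm from the block's centre; its outer face, the one to tap, lies 12.5 mm further out (90 mm from the block's centre).
- batten_light: The pale cream end batten at the block's -y end (robot's right), same size; origin at its centre, 77.5 mm from the block's centre, outer face 90 mm from the block's centre.
- mark (a point): Middle of the top face of the fixed grey slate bed (220 mm along x, 420 mm along y, 30 mm thick). Three flush brass lines 180 mm long run along x: one through this point and two outer ones 97.5 mm either side of it along y. Centred, the block lies parallel between the outer lines with a 7.5 mm gap at each end; along x it need only stay within the lines' length.
- baren_grip (a point): Centre of the arched bamboo grip of the round baren (disc 110 mm across, 12 mm thick, about 0.13 kg). The grip is a bar 92 mm along x, 22 mm wide along y, 14 mm high; this point is 48 mm above the baren's underside, and the space under the bar is open (29 mm). It starts lying on the bed at its -y end, where the light end of the block has to go.
- baren: The same baren; origin at the centre of its underside.
- tray: Fixed square red lacquer tray, 170 by 170 mm outside, walls 6 mm thick and 18 mm high, standing on the cabinet top; origin at the centre of its underside. Its inner floor is about 6 mm up. It may stand left or right of the bed; the paperweight stands on the other side.
- weight_grip (a point): Centre of the handle bar of the black iron paperweight (foot 100 mm along x, 45 mm along y, 18 mm high, about 0.6 kg). The bar is 74 mm along x, 16 mm wide along y and 16 mm high, on two posts at its ends; this point is 60 mm above the underside.
- weight: The same paperweight; origin at the centre of its underside.
- spare_a: A spare printing block (brown with dark ends, 120 x 180 x 30 mm, beyond the bed), to be left alone; origin on its underside near its middle.
- spare_b: A spare printing block (brown with dark ends, 120 x 180 x 30 mm, beyond the bed), to be left alone; origin on its underside near its middle.
- punch: The brass punch (a lying rod 150 mm long, 16 mm thick), to be left alone; origin on its underside near its middle.
- mallet: The mallet (lying, 200 mm long, pale handle and dark head), to be left alone; origin on its underside near its middle.
- inkstone: The ink stone (black slab 90 x 140 x 20 mm), to be left alone; origin on its underside near its middle.
- brush: The brush (lying, 180 mm long, wide flat head), to be left alone; origin on its underside near its middle.
- teacup: The teacup (blue, 70 mm across, 70 mm high), to be left alone; origin on its underside near its middle.

How it is judged:
By the outcome, as a careful person would: the job done as asked, in the order asked, and still so for the second after the job is handed in, with the robot touching nothing.
It also fails if it takes over 72 s, if anything falls off the work surface, if the arm or the gripper's body presses on something with over 40 N, if the wrist force passes 120 N, or if a joint passes its speed limit or range.

### The arm

A 6-joint arm with a two-finger parallel gripper is mounted at the origin on the work surface. World frame = base frame: x ahead of the robot, y to its left, z up, the work surface at z = 0. Lengths are in m, angles in rad, forces in N, time in s.
With the tool pointing down it reaches from about 0.25 to 0.725 m from the base axis. Payload 4 kg.
Tool frame: the origin (TCP) lies on the front face of the gripper's body, between the roots of the fingers; the fingertips stand 73 mm ahead of it and the grasp point (between the pads) lies 54 mm ahead of it; z points along the fingers, y is the line along which they close (so a half turn about z gives the same grasp; the last joint's range is limited). The gripper opens to 85 mm and grips with 20 to 120 N. Pads are 22 mm wide; open, the fingers measure 114 mm over their backs; the gripper's body (76 mm by 85 mm) begins 54 mm behind the grasp point. The pads swing forward as they close: fully open they stand 13 mm farther back than shut.
Start: joints at [-1.245, 0.241, 0.005, 1.335, 0, 1.571], TCP at [0.16, -0.474, 0.304] pointing down, gripper open.
Joint ranges: [-2.72, 2.72], [-1.05, 1.87], [-1.09, 1.28], [-1.99, 2.15], [-1.42, 1.44], [-3.14, 3.14]. Speed limits (rad/s): [2.79, 2.79, 3.14, 3.14, 3.14, 3.14].

### API

Orientations are given as a unit quaternion [x, y, z, w].
In Python, from workcell import bot gives the robot as it stands. The module is installed in compiled form; this text tells all that it offers.
- The arm moves only by the tool step_arm, never from a script. Its argument "rows" is a list of rows, each a list of 2 entries, a list of its own where there are three numbers: the shift along the tool's x, y, z in mm, then the turn about the tool's z in degrees. A call has 1 to 12 rows; each row is the pose to reach, as a shift and turn from the pose commanded when the call began, along the tool's axes at that moment; what a row does not reach only later rows make up. A row lasts 1/8 s, in which the tool goes at most 62.5 mm and 10.7 degrees, less where a joint would pass 70% of its speed; a pose out of reach is approached as far as the arm can. A call with a gripper value outside its range is refused whole. "claw" is the gripper's target within -1 to 1 (shut at 1, half-way at 0, fully open at -1), set as the call begins (left out, the last holds). The fingers move at their own pace and stop on an object; the grip force is fixed at half the most. Time passes only in rows, so rows that repeat a pose let the fingers close. It gives the time, the measured TCP pose, the force, the opening and the grip force at its end, in the units of the state.
- bot.get_obs(): the state, without advancing time (a new reading comes with each control period).
- bot.camera(name): name is "side" or "top" or "wrist"; returns (picture, depth): 384x512x3 uint8, red, green, blue; 384x512 float32, m along the optical axis (not along the pixel's ray), 0 where there is no reading.
- bot.camera_params(name): a dict with "fx", "fy", "cx", "cy" (pixels), "pose" (4x4, takes a point from camera to world coordinates). Camera axes: x right, y up, looking along -z (the intrinsics and any distortion apply to the point x, -y, -z); pixel columns grow to the right and rows downward; lengths in m; the calibration is good to about 2 mm. A picture is of the moment at which its call begins: read the wrist's pose just before it. camera_params takes no time and is no camera call; for the wrist camera it gives the pose at the moment of the call.
- bot.job_done(): hands the job in; it is judged then, once.
Trained networks look in the newest picture that a camera, given by its name, has taken for a name from the list of things; names that differ only in an ending like _2 or _b are one class to them, and where a whole thing is asked for, a point or a joint stands for the part that bears it (a point fixed in the world has none). Each returns a list of dicts, best first, with "score" (0 to 1); they miss things now and then, are a little off and sometimes report something else, mostly with a low value. They report only what shows in the picture. A call takes as long as a camera call.
- bot.trace(target, camera): "pixels" (384x512 bool, what is visible of it) and "uv" ([column, row] in pixels, amid what is visible of it).
The state is a dict: "clock": time; "joint_pos": joint angles; "joint_vel": joint speeds; "tau": joint torques, N m; "eef_pos": TCP position; "tool_rot": TCP orientation; "ft_force": force on the tool from outside, world axes, zero at the start; "ft_torque": the same for the moment, N m; "grip_width": finger opening in m; "grasp_force": force on a finger pad.
Only numpy, scipy, OpenCV 4.12 (cv2) and the standard library are available. Lean on these libraries where they do the work, as an engineer would, in place of code of your own. Each camera call takes 0.05 s, during which the arm holds its last target. There are 200 camera calls.

## Working session

There is one attempt and no reset: what is moved stays moved. The work goes in short steps, Python scripts to look and compute and a tool call to move; the robot and the scene stay as the last step left them, time stands still between calls to the robot, and variables do not carry over. Pictures are saved under pics/ and viewed, at most 10 in all, crops included, and the job is handed in when it is done.

Besides the shell and the picture viewer there is one more tool, called after "Call:" by a JSON object that holds its "op" and its "data", one argument or row to a line. step_arm: Moves the arm, as the interface text tells. Its arguments: {"type":"object","properties":{"rows":{"type":"array"},"claw":{"type":"number"}},"required":["rows"]}

```bash
mkdir -p pics; cat > h.py <<'E'
import numpy as np, cv2
from workcell import bot
from scipy.spatial.transform import Rotation as R
def cloud(cam):
    P=bot.camera_params(cam); img,d=bot.camera(cam)
    v,u=np.mgrid[0:384,0:512]
    pts=np.stack([(u-P['cx'])/P['fx']*d,-(v-P['cy'])/P['fy']*d,-d],-1)
    T=np.array(P['pose']); W=pts@T[:3,:3].T+T[:3,3]
    W[d<=0]=np.nan
    return img,W
def save(img,n): cv2.imwrite('pics/'+n,img[:,:,::-1])
def seg(t,cam,W,zmin=None,zmax=None):
    r=bot.trace(t,cam)
    if not r: return None
    m=r[0]['pixels']&np.isfinite(W[...,2])
    p=W[m]
    if zmin is not None: p=p[p[:,2]>zmin]
    if zmax is not None: p=p[p[:,2]<zmax]
    return r[0]['score'],r[0]['uv'],p
def rect(p):
    (c,s,a)=cv2.minAreaRect((p[:,:2]*1000).astype(np.float32)); return np.round(c,1),np.round(s,1),round(a,1)
E
python3 - <<'E'
from h import *
np.set_printoptions(precision=4,suppress=True)
for c in ['top','side']:
    P=bot.camera_params(c); print(c,P['fx'],P['cx'],P['cy'],np.array(P['pose']).round(3).tolist(), [k for k in P])
    img,W=cloud(c); save(img,c+'0.png')
    for t in ['block','batten_dark','batten_light','baren_grip','baren','tray','weight_grip','weight']:
        s=seg(t,c,W)
        if s is None or len(s[2])<5: print(t,None); continue
        p=s[2]; print(t,round(s[0],2),np.round(s[1]),len(p),np.median(p,0).round(3),'z',np.percentile(p[:,2],[2,50,98]).round(3),rect(p))
o=bot.get_obs(); print(o['eef_pos'],o['tool_rot'],R.from_quat(o['tool_rot']).as_matrix().round(3).tolist(),o['clock'])
E
```

```text
top 468.86510600127815 252.40632944820328 191.66813704084248 [[-0.022, 0.997, -0.072, 0.485], [-1.0, -0.022, -0.001, 0.029], [-0.003, 0.071, 0.997, 1.312], [0.0, 0.0, 0.0, 1.0]] ['fx', 'fy', 'cx', 'cy', 'pose']
block 0.6 [249. 205.] 2964 [0.533 0.034 0.059] z [0.054 0.059 0.065] (array([534.1,  34.4]), array([183.7, 121.3]), 79.1)
batten_dark 0.74 [127. 234.] 3813 [0.469 0.381 0.005] z [-0.     0.005  0.019] (array([469.8, 379.4]), array([170. , 170.9]), 8.5)
batten_light 0.88 [279. 209.] 444 [ 0.527 -0.042  0.059] z [0.028 0.059 0.065] (array([523.2, -44.3]), array([ 32.2, 122.3]), 82.7)
baren_grip 0.81 [315. 207.] 1238 [ 0.538 -0.142  0.043] z [0.037 0.043 0.087] (array([ 539.3, -145.4]), array([106.6, 103.4]), 87.9)
baren 0.7 [317. 206.] 1280 [ 0.538 -0.142  0.043] z [0.037 0.043 0.087] (array([ 538.1, -144.4]), array([108.7, 106.1]), 88.8)
tray 0.67 [127. 235.] 3977 [0.47  0.38  0.005] z [-0.001  0.005  0.019] (array([469.4, 382. ]), array([177.3, 181.1]), 8.3)
weight_grip 0.81 [403. 216.] 663 [ 0.496 -0.381  0.019] z [-0.001  0.019  0.07 ] (array([ 495.5, -390.9]), array([ 52.5,
[... 802 characters left out ...]
044 0.087] (array([ 531.1, -136. ]), array([103.7,  94.8]), 30.0)
baren 0.94 [298. 174.] 665 [ 0.532 -0.128  0.044] z [0.032 0.044 0.087] (array([ 531.3, -138.7]), array([113.2,  99.4]), 36.8)
tray 0.56 [223. 312.] 4486 [0.465 0.39  0.007] z [0.003 0.007 0.019] (array([471.5, 383.6]), array([179.9, 172.1]), 7.9)
weight_grip 0.83 [337. 150.] 390 [ 0.489 -0.378  0.019] z [-0.001  0.019  0.069] (array([ 513. , -422.4]), array([ 86.3, 192. ]), 29.6)
weight 0.93 [339. 151.] 447 [ 0.491 -0.379  0.018] z [-0.002  0.018  0.069] (array([ 512.5, -423.9]), array([ 96.4, 194.4]), 30.5)
[ 0.1601 -0.4737  0.3039] [0.9868 0.1622 0.     0.    ] [[0.947, 0.32, 0.0], [0.32, -0.947, 0.0], [0.0, 0.0, -1.0]] 0.9
```

View pics/top0.png

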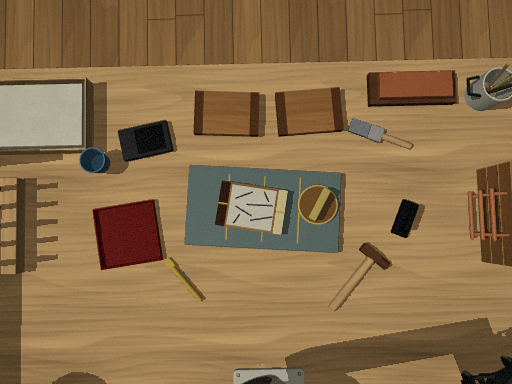

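View pics/side0.png

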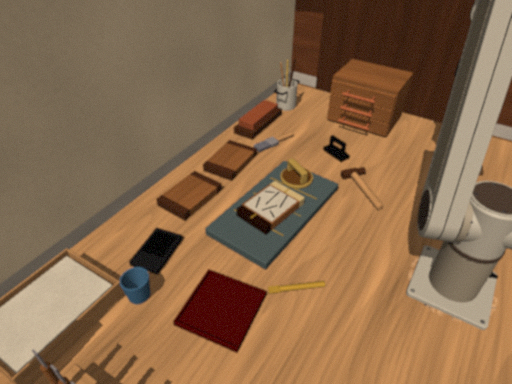

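The top view shows the bed in the centre (about 188–342, 165–252), with the block at (253,208) and the baren at (319,204). The tray is at (127,235), the weight at (404,218) and the mallet at (370,260). The network's top-view "batten_dark" hit is actually the tray. Next I need the bed pose and the bar directions.

```bash
cat >> h.py <<'E'
def bed(img,W):
    z=W[...,2]; hsv=cv2.cvtColor(img,cv2.COLOR_RGB2HSV)
    m=(abs(z-.03)<.008)&(abs(W[...,0]-.53)<.17)&(abs(W[...,1])<.28)
    m&=(hsv[...,0]>85)&(hsv[...,0]<115)
    return m
def barfit(p):
    q=p[:,:2]; return rect(p)
E
python3 - <<'E'
from h import *
for c in ['top','side']:
    img,W=cloud(c)
    m=bed(img,W); print(c,m.sum(),rect(W[m]),np.median(W[m][:,2]))
    for t,z in [('baren',.075),('weight',.055),('batten_light',.05),('block',.052)]:
        s=seg(t,c,W,zmin=z)
        if s is None or len(s[2])<8: print(t,None);continue
        p=s[2]; e=cv2.PCACompute(p[:,:2].astype(np.float32),None)[1][0]
        print(t,len(p),rect(p),np.percentile(p[:,2],[5,50,95]).round(3),'pca',np.degrees(np.arctan2(e[1],e[0])).round(1))
    # yellow lines at bed height
    hsv=cv2.cvtColor(img,cv2.COLOR_RGB2HSV)
    y=(abs(W[...,2]-.03)<.006)&(hsv[...,0]>18)&(hsv[...,0]<32)&(hsv[...,1]>90)&(abs(W[...,0]-.53)<.13)&(abs(W[...,1])<.2)
    n,l,st,ce=cv2.connectedComponentsWithStats(y.astype(np.uint8))
    for i in range(1,n):
        if st[i,4]>15: print('line',st[i,4],ce[i].round(),rect(W[l==i]))
E
```

```text
top 642 (array([531. ,   3.5]), array([417.4, 215.7]), 85.6) 0.028971473231022227
baren 299 (array([ 538.6, -144.8]), array([22.5, 92.2]), 60.4) [0.078 0.084 0.088] pca -28.9
weight 178 (array([ 496.7, -388.5]), array([17.1, 73.6]), 66.8) [0.059 0.067 0.071] pca -22.4
batten_light 411 (array([521., -41.]), array([ 26.1, 118.6]), 79.9) [0.055 0.059 0.064] pca -10.6
block 394 (array([547.7, 110.9]), array([ 24.7, 119.2]), 80.3) [0.055 0.059 0.063] pca -10.3
line 32 [300. 186.] (array([588.7, -99.2]), array([ 3.6, 46.6]), 87.5)
line 39 [297. 231.] (array([465.9, -90.2]), array([ 3.4, 62.5]), 87.9)
line 23 [226. 233.] (array([467.5, 106.2]), array([ 2.9, 35.3]), 88.7)
side 193 (array([524.6,  10.5]), array([413.2, 212.8]), 84.9) 0.029899102542204403
baren 142 (array([ 533.2, -140.4]), array([25.5, 89.9]), 60.2) [0.077 0.084 0.087] pca -28.2
weight 86 (array([ 491.8, -384.7]), array([20.9, 73.3]), 66.9) [0.057 0.065 0.069] pca -22.7
batten_light 192 (array([516.6, -38.9]), array([ 25.6, 120.5]), 80.5) [0.057 0.06  0.062] pca -9.6
block 1665 (array([531.6,  39. ]), array([179.3, 122.5]), 79.7) [0.057 0.06  0.063] pca 80.6
line 32 [278. 181.] (array([581. , -97.6]), array([12.5, 55.6]), 79.9)
line 44 [303. 192.] (array([478.7, -93.6]), array([13.9, 86.8]), 87.3)
line 20 [277. 232.] (array([465.8, 105. ]), array([ 8.2, 35.6]), 80.4)
```

Call:
{"op": "step_arm", "data": {
  "rows": [
    [[464, -192, 24], 47],
    [[464, -192, 24], 47],
    [[464, -192, 24], 47],
    [[464, -192, 24], 47],
    [[464, -192, 24], 47],
    [[464, -192, 24], 47],
    [[464, -192, 24], 47],
    [[464, -192, 24], 47],
    [[464, -192, 24], 47],
    [[464, -192, 24], 47],
    [[464, -192, 24], 47]
  ],
  "claw": -1
}}

```text
clock: 2.78
eef_pos: [0.5091, -0.2096, 0.2798]
tool_rot: [0.979, -0.203, 0.003, -0.022]
ft_force: [-0.7, 0.1, 0.3]
grip_width: 0.0852
grasp_force: 0.0
```

```bash
cat >> h.py <<'E'
def tool():
    o=bot.get_obs(); M=R.from_quat(o['tool_rot']).as_matrix(); return o,np.array(o['eef_pos']),M
def shift(target,yaw):
    """tool shift mm + turn deg to reach TCP target (m) with tool-x yaw deg"""
    o,p,M=tool(); s=M.T@(np.array(target)-p)*1000
    cur=np.degrees(np.arctan2(M[1,0],M[0,0])); t=-(((yaw-cur)+90)%180-90)
    return s.round(1),round(t,1),p.round(4),round(cur,2),round(o['clock'],2)
def bar(t,cam,W,z):
    s=seg(t,cam,W,zmin=z)
    if s is None or len(s[2])<8: return None
    p=s[2]; e=cv2.PCACompute(p[:,:2].astype(np.float32),None)[1][0]
    return len(p),rect(p),np.percentile(p[:,2],[5,50,95]).round(3),round(float(np.degrees(np.arctan2(e[1],e[0]))),1)
E
python3 - <<'E'
from h import *
o,p,M=tool(); print(p,M.round(3).tolist(),o['clock'],o['joint_pos'])
img,W=cloud('wrist'); save(img,'w1.png')
P=bot.camera_params('wrist'); print(np.array(P['pose']).round(3).tolist())
b=bar('baren','wrist',W,.075); print(b)
if b: print(shift([b[1][0][0]/1000,b[1][0][1]/1000,.132],b[3]))
E
```

```text
[ 0.50908789 -0.20963881  0.27975734] [[0.918, -0.397, 0.015], [-0.397, -0.917, 0.042], [-0.003, -0.045, -0.999]] 2.775 [-0.40943099  0.3533944   0.09654505  1.31650846  0.04483895  3.1405885 ]
[[-0.397, 0.882, 0.255, 0.579], [-0.917, -0.367, -0.158, -0.243], [-0.045, -0.296, 0.954, 0.349], [0.0, 0.0, 0.0, 1.0]]
(2471, (array([ 540.5, -143.9]), array([22.5, 91.1]), 60.8), array([0.08 , 0.084, 0.085]), -29.2)
(array([  3.3, -66.2, 151. ]), np.float64(5.8), array([ 0.5089, -0.2096,  0.2799]), np.float64(-23.41), 2.88)
```

View pics/w1.png

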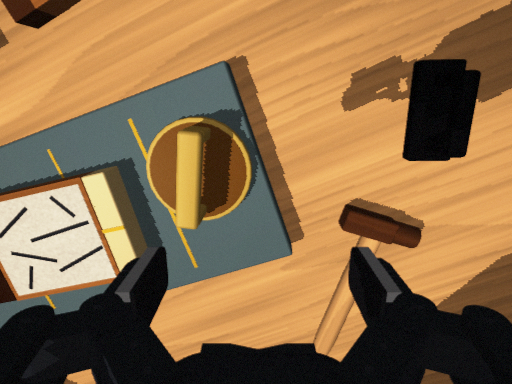

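The wrist view shows the baren at (200,170) with its bar running roughly up and down. The light batten is at (115,220). Joint 6 has hit its limit, so I'll use the half-turned grasp instead.

Call:
{"op": "step_arm", "data": {
  "rows": [
    [[3, -66, 0], -120],
    [[3, -66, 0], -120],
    [[3, -66, 0], -120],
    [[3, -66, 0], -120],
    [[3, -66, 0], -120],
    [[3, -66, 0], -120],
    [[3, -66, 0], -120],
    [[3, -66, 0], -120],
    [[3, -66, 0], -120],
    [[3, -66, 0], -120],
    [[3, -66, 0], -120],
    [[3, -66, 0], -120]
  ]
}}

```text
clock: 4.38
eef_pos: [0.5376, -0.1505, 0.2832]
tool_rot: [0.665, 0.746, 0.021, -0.008]
ft_force: [-0.8, 1.1, -0.5]
grip_width: 0.0853
grasp_force: 0.0
```

```bash
python3 - <<'E'
from h import *
o,p,M=tool(); print(p,M.round(3).tolist(),o['clock'],o['joint_pos'])
print(shift([.5400,-.1440,.132],150.8))
E
```

```text
[ 0.53759515 -0.15048621  0.28316389] [[-0.114, 0.993, 0.016], [0.993, 0.114, 0.042], [0.04, 0.021, -0.999]] 4.375 [-0.29140855  0.36310158  0.11959548  1.32375234  0.04466733  1.16520866]
(array([  0.2,  -0. , 151.3]), np.float64(-54.2), array([ 0.5376, -0.1505,  0.2832]), np.float64(96.57), 4.38)
```

Call:
{"op": "step_arm", "data": {
  "rows": [
    [[0, 0, 20], -54],
    [[0, 0, 40], -54],
    [[0, 0, 60], -54],
    [[0, 0, 80], -54],
    [[0, 0, 90], -54],
    [[0, 0, 100], -54],
    [[0, 0, 130], -54],
    [[0, 0, 150], -54],
    [[0, 0, 151], -54]
  ]
}}

```text
clock: 5.5
eef_pos: [0.5394, -0.1434, 0.1305]
tool_rot: [0.255, 0.967, 0.022, 0.001]
ft_force: [-0.2, 0.0, 0.7]
grip_width: 0.0854
grasp_force: 0.0
```

Call:
{"op": "step_arm", "data": {
  "rows": [
    [[0, 0, 0], 0],
    [[0, 0, 0], 0],
    [[0, 0, 0], 0],
    [[0, 0, 0], 0],
    [[0, 0, 0], 0],
    [[0, 0, 0], 0]
  ],
  "claw": 1
}}

```text
clock: 6.25
eef_pos: [0.5411, -0.1439, 0.133]
tool_rot: [0.254, 0.967, 0.022, 0.003]
ft_force: [-1.5, -0.2, 5.5]
grip_width: 0.0207
grasp_force: 59.1
```

Call:
{"op": "step_arm", "data": {
  "rows": [
    [[0, 0, -20], 0],
    [[0, 0, -60], 0],
    [[0, 0, -80], 0],
    [[0, 0, -80], 0]
  ]
}}

```text
clock: 6.75
eef_pos: [0.5402, -0.1471, 0.2132]
tool_rot: [0.253, 0.967, 0.022, 0.004]
ft_force: [-0.2, 0.2, -0.7]
grip_width: 0.0211
grasp_force: 59.5
```

```bash
python3 - <<'E'
from h import *
o,p,M=tool(); print(p,M.round(3).tolist(),o['joint_pos'],o['ft_force'])
print(shift([.469,.381,.17],150.8))
img,W=cloud('side'); 
s=seg('tray','side',W)
print(rect(s[2]))
E
```

```text
[ 0.54023279 -0.14713754  0.21324059] [[-0.872, 0.49, 0.019], [0.49, 0.871, 0.041], [0.003, 0.046, -0.999]] [-0.28453276  0.40689378 -0.00241248  1.15446431  0.0451719   0.22809606] [-0.15551196  0.18532246 -0.69736297]
(array([320.9, 422.9,  63.7]), np.float64(-0.2), array([ 0.5402, -0.1471,  0.2132]), np.float64(150.64), 6.75)
(array([470.1, 383.4]), array([176.6, 172.3]), 8.1)
```

Call:
{"op": "step_arm", "data": {
  "rows": [
    [[321, 426, 20], 0],
    [[321, 426, 20], 0],
    [[321, 426, 20], 0],
    [[321, 426, 20], 0],
    [[321, 426, 20], 0],
    [[321, 426, 20], 0],
    [[321, 426, 20], 0],
    [[321, 426, 20], 0],
    [[321, 426, 20], 0],
    [[321, 426, 20], 0],
    [[321, 426, 20], 0],
    [[321, 426, 20], 0]
  ]
}}

```text
clock: 8.35
eef_pos: [0.4687, 0.3806, 0.2123]
tool_rot: [0.254, 0.967, 0.022, 0.002]
ft_force: [-0.1, -0.1, -1.5]
grip_width: 0.0208
grasp_force: 59.5
```

Call:
{"op": "step_arm", "data": {
  "rows": [
    [[0, 0, 40], 0],
    [[0, 0, 70], 0],
    [[0, 0, 86], 0],
    [[0, 0, 94], 0],
    [[0, 0, 99], 0],
    [[0, 0, 101], 0],
    [[0, 0, 101], 0],
    [[0, 0, 101], 0]
  ]
}}

```text
clock: 9.35
eef_pos: [0.4705, 0.3866, 0.1127]
tool_rot: [0.253, 0.967, 0.023, 0.003]
ft_force: [-0.1, -0.3, -0.9]
grip_width: 0.0209
grasp_force: 59.5
```

```bash
python3 - <<'E'
from h import *
o,p,M=tool(); print(p,M.round(3).tolist(),o['joint_pos'],o['ft_force'])
img,W=cloud('side');r=bot.trace('baren','side')
if r: print(r[0]['score'],r[0]['uv'],np.nanpercentile(W[r[0]['pixels']],[3,50,97],axis=0).round(3))
E
```

```text
[0.47049089 0.3866416  0.11273715] [[-0.872, 0.49, 0.017], [0.49, 0.871, 0.043], [0.006, 0.046, -0.999]] [ 0.67931625  0.56979434 -0.02093644  0.93999591  0.02259587  1.19212736] [-0.08809062 -0.30461071 -0.89004821]
0.98 [223.5, 308.5] [[0.418 0.348 0.017]
 [0.454 0.408 0.024]
 [0.507 0.442 0.066]]
```

Move about 4 mm in -y, lower to contact, then release.

Call:
{"op": "step_arm", "data": {
  "rows": [
    [[-2, -4, 1], 0],
    [[-2, -4, 2], 0],
    [[-2, -4, 3], 0],
    [[-2, -4, 4], 0],
    [[-2, -4, 4], 0]
  ]
}}

```text
clock: 10.07
eef_pos: [0.4701, 0.382, 0.109]
tool_rot: [0.253, 0.967, 0.022, 0.003]
ft_force: [-2.7, -1.3, 5.7]
grip_width: 0.0205
grasp_force: 61.1
```

Call:
{"op": "step_arm", "data": {
  "rows": [
    [[0, 0, 0], 0],
    [[0, 0, 0], 0],
    [[0, 0, 0], 0],
    [[0, 0, 0], 0]
  ],
  "claw": -1
}}

```text
clock: 10.58
eef_pos: [0.4701, 0.3821, 0.1078]
tool_rot: [0.253, 0.967, 0.022, 0.002]
ft_force: [0.1, -0.4, 0.8]
grip_width: 0.0857
grasp_force: 0.0
```

Call:
{"op": "step_arm", "data": {
  "rows": [
    [[0, 0, -30], 0],
    [[0, 0, -80], 0],
    [[0, 0, -120], 0],
    [[0, 0, -120], 0]
  ]
}}

```text
clock: 11.08
eef_pos: [0.47, 0.3784, 0.2323]
tool_rot: [0.253, 0.967, 0.026, 0.005]
ft_force: [-0.2, 0.7, -1.6]
grip_width: 0.0852
grasp_force: 0.0
```

```bash
python3 - <<'E'
from h import *
o,p,M=tool(); print(p,M.round(3).tolist(),o['joint_pos'],o['ft_force'])
img,W=cloud('top')
for t in ['baren','tray']:
    s=seg(t,'top',W)
    if s: print(t,s[0],rect(s[2]),np.percentile(s[2][:,2],[3,50,97]).round(3))
b=bed(img,W); print(rect(W[b]))
s=seg('block','top',W,zmin=.05)
if s: print(s[0],s[1],rect(s[2]))
s=seg('batten_light','top',W,zmin=.05)
if s: print(s[0],s[1],rect(s[2]))
# dark/white-agnostic: all points at 0.05..0.07 near bed
z=W[...,2];m=(z>.05)&(z<.07)&(abs(W[...,0]-.53)<.1)&(abs(W[...,1])<.2)
print('geom',m.sum(),rect(W[m]))
for yaw in (-94,86): print(yaw, shift([.553,.20,.2],yaw))
E
```

```text
[0.46995027 0.37836605 0.2323406 ] [[-0.872, 0.49, 0.023], [0.49, 0.87, 0.048], [0.003, 0.053, -0.999]] [0.66904412 0.45099895 0.11774933 1.18993721 0.02302355 1.1820686 ] [-0.1838469   0.69798474 -1.63727915]
baren 0.74 (array([483.7, 372. ]), array([105.,  71.]), 54.3) [0.012 0.019 0.063]
tray 0.83 (array([470.5, 379.5]), array([174.2, 171. ]), 8.5) [-0.     0.006  0.019]
(array([531. ,   3.2]), array([416.7, 215.6]), 85.7)
0.84 [251.7, 203.9] (array([534.4,  34.3]), array([179.8, 119.6]), 80.0)
0.91 [279.2, 209.8] (array([521.3, -41.7]), array([ 25.4, 118.3]), 80.2)
geom 3001 (array([534.3,  34.6]), array([180.1, 120.2]), 80.2)
-94 (array([-161.3, -112.8,   20. ]), np.float64(64.6), array([0.4674, 0.3765, 0.226 ]), np.float64(150.65), 11.32)
86 (array([-161.3, -112.8,   20. ]), np.float64(64.6), array([0.4674, 0.3765, 0.226 ]), np.float64(150.65), 11.32)
```

```bash
cat >> h.py <<'E'
C=np.array([.531,.0033]); BY=-4.25
bx=np.array([np.cos(np.radians(BY)),np.sin(np.radians(BY))]); by=np.array([-bx[1],bx[0]])
def bedpt(x,y,z): q=C+bx*x/1000+by*y/1000; return [q[0],q[1],z]
def block():
    img,W=cloud('top'); z=W[...,2];m=(z>.05)&(z<.07)&(abs(W[...,0]-.53)<.11)&(abs(W[...,1])<.135+.01)
    # keep biggest component
    n,l,st,_=cv2.connectedComponentsWithStats(m.astype(np.uint8)); m=l==1+np.argmax(st[1:,4])
    c,s,a=rect(W[m]); yaw=a-90 if s[0]>s[1] else a
    if s[0]>s[1]: yaw=a-90
    d=c/1000-C; return dict(c=c,s=s,a=a,bx=round(d@bx*1000,1),by=round(d@by*1000,1),n=int(m.sum())),img,W
E
python3 - <<'E'
from h import *
print(shift(bedpt(-4,152,.20),85.75)); print(block()[0])
o,p,M=tool(); print(((p[:2]-C)@bx, (p[:2]-C)@by))
E
```

```text
(array([-170.4, -159. ,   18.1]), np.float64(64.9), array([0.4674, 0.3765, 0.226 ]), np.float64(150.65), 11.32)
{'c': array([534.3,  34.9]), 's': array([180.2, 120.1]), 'a': 80.1, 'bx': np.float64(0.9), 'by': np.float64(31.8), 'n': 3004}
(np.float64(-0.09099709972842976), np.float64(0.36751478599725035))
```

Call:
{"op": "step_arm", "data": {
  "rows": [
    [[-170, -159, 18], 65],
    [[-170, -159, 18], 65],
    [[-170, -159, 18], 65],
    [[-170, -159, 18], 65],
    [[-170, -159, 18], 65],
    [[-170, -159, 18], 65],
    [[-170, -159, 18], 65],
    [[-170, -159, 18], 65]
  ],
  "claw": 1
}}

```text
clock: 12.38
eef_pos: [0.5384, 0.1561, 0.201]
tool_rot: [0.732, 0.681, 0.02, -0.01]
ft_force: [0.3, -0.2, 0.2]
grip_width: 0.0005
grasp_force: 0.0
```

```bash
python3 - <<'E'
from h import *
o,p,M=tool(); print(M.round(3).tolist(),o['joint_pos'].round(2) if hasattr(o['joint_pos'],'round') else o['joint_pos'])
print(shift(bedpt(-4,150,.114),85.75))
print(shift(bedpt(-4,97,.114),85.75))
E
```

```text
[[0.073, 0.997, 0.015], [0.996, -0.074, 0.042], [0.043, 0.012, -0.999]] [ 0.27  0.41 -0.04  1.1   0.04  1.91]
(array([-6.6, -1.1, 86.8]), np.float64(0.1), array([0.5384, 0.1561, 0.201 ]), np.float64(85.81), 12.38)
(array([-59.6,  -1.1,  84.5]), np.float64(0.1), array([0.5384, 0.1561, 0.201 ]), np.float64(85.81), 12.38)
```

Call:
{"op": "step_arm", "data": {
  "rows": [
    [[-7, -1, 40], 0],
    [[-7, -1, 75], 0],
    [[-7, -1, 87], 0],
    [[-7, -1, 87], 0],
    [[-15, -1, 87], 0],
    [[-22, -1, 87], 0],
    [[-28, -1, 86], 0],
    [[-34, -1, 86], 0],
    [[-40, -1, 86], 0],
    [[-46, -1, 86], 0],
    [[-52, -1, 86], 0],
    [[-55, -1, 86], 0]
  ]
}}

```text
clock: 13.88
eef_pos: [0.5363, 0.1063, 0.115]
tool_rot: [0.733, 0.68, 0.023, -0.01]
ft_force: [-0.6, 7.9, 4.3]
grip_width: -0.0002
grasp_force: 3.7
```

Call:
{"op": "step_arm", "data": {
  "rows": [
    [[-3, 0, 0], 0],
    [[-5, 0, 0], 0],
    [[-5, 0, 0], 0]
  ]
}}

```text
clock: 14.25
eef_pos: [0.5361, 0.1014, 0.115]
tool_rot: [0.733, 0.68, 0.023, -0.01]
ft_force: [0.2, 6.4, 5.6]
grip_width: 0.0001
grasp_force: 3.4
```

```bash
python3 - <<'E'
from h import *
o,p,M=tool(); print(p.round(4),'bed',(p[:2]-C)@bx,(p[:2]-C)@by,o['ft_force'])
d,img,W=block(); print(d)
s=seg('batten_light','top',W,zmin=.05); print(rect(s[2]) if s else None)
img,W=cloud('side'); save(img,'side2.png')
E
```

```text
[0.5361 0.1014 0.115 ] bed -0.002232777007689443 0.09823796966950726 [0.22585285 6.44839172 5.61596176]
{'c': array([531.8, -12. ]), 's': array([154.5, 120. ]), 'a': 80.9, 'bx': np.float64(1.9), 'by': np.float64(-15.2), 'n': 2289}
(array([521.7, -75.6]), array([ 24.2, 119.7]), 80.7)
```

View pics/side2.png

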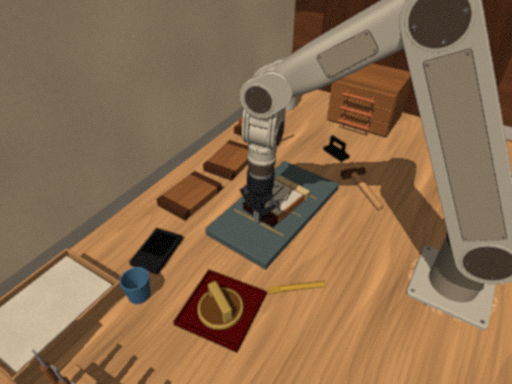

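The side view shows the baren in the tray at (220,305), the gripper at the dark end (262,200), and the block moved. The block has barely turned, about -5° off square. Next I'll lift and tap the light end off-centre on the far side.

Call:
{"op": "step_arm", "data": {
  "rows": [
    [[15, 0, 0], 0],
    [[20, 0, -60], 0],
    [[10, 0, -85], 0],
    [[-50, 20, -88], 0],
    [[-110, 40, -90], 0],
    [[-170, 50, -93], 0],
    [[-228, 50, -95], 0],
    [[-228, 50, -95], 0]
  ]
}}

```text
clock: 15.4
eef_pos: [0.5648, -0.1393, 0.1982]
tool_rot: [0.736, 0.677, 0.019, -0.01]
ft_force: [0.1, 1.2, 0.2]
grip_width: -0.0002
grasp_force: 0.0
```

```bash
python3 - <<'E'
from h import *
o,p,M=tool(); print(p.round(4),'bed',(p[:2]-C)@bx,(p[:2]-C)@by,o['joint_pos'][5])
d,img,W=block(); print(d); save(img,'top3.png')
for t in ['batten_light','batten_dark']:
    s=seg(t,'top',W,zmin=.05); print(rect(s[2]) if s and len(s[2])>5 else None)
print(shift(bedpt(45,-120,.114),85.75))
E
```

```text
[ 0.5648 -0.1393  0.1982] bed 0.04423308282782293 -0.13971211916212992 1.3952689766064856
{'c': array([533.8,   0.6]), 's': array([179.9, 120.1]), 'a': 80.9, 'bx': np.float64(3.0), 'by': np.float64(-2.5), 'n': 3004}
(array([520.3, -74.6]), array([ 27.2, 116.7]), 80.7)
(array([546.1,  76.8]), array([ 26.7, 119.5]), 81.9)
(array([11.4, -0.4, 85. ]), np.float64(-0.1), array([ 0.5653, -0.1346,  0.1984]), np.float64(85.65), 15.55)
```

Call:
{"op": "step_arm", "data": {
  "rows": [
    [[5, -7, 40], 0],
    [[5, -7, 75], 0],
    [[5, -7, 86], 0],
    [[5, -7, 86], 0],
    [[12, -7, 86], 0],
    [[17, -7, 86], 0],
    [[21, -7, 86], 0],
    [[25, -7, 87], 0],
    [[29, -7, 87], 0],
    [[29, -7, 87], 0]
  ]
}}

```text
clock: 16.8
eef_pos: [0.5632, -0.1028, 0.1139]
tool_rot: [0.734, 0.679, 0.02, -0.008]
ft_force: [0.4, -4.8, 2.3]
grip_width: 0.0002
grasp_force: 2.1
```

```bash
python3 - <<'E'
from h import *
o,p,M=tool(); print(p.round(4),'bed',(p[:2]-C)@bx,(p[:2]-C)@by,o['ft_force'])
d,img,W=block(); print(d)
E
```

```text
[ 0.5632 -0.1028  0.1139] bed 0.0399543290658786 -0.10337660789360696 [ 0.35630169 -4.7951114   2.31854653]
{'c': array([533.2,   4.8]), 's': array([179.9, 119.8]), 'a': 81.8, 'bx': np.float64(2.1), 'by': np.float64(1.7), 'n': 2955}
```

Call:
{"op": "step_arm", "data": {
  "rows": [
    [[3, 5, 0], 0],
    [[6, 5, 0], 0],
    [[6, 5, 0], 0],
    [[-12, 5, 0], 0],
    [[-20, 0, -60], 0],
    [[-20, -10, -90], 0],
    [[30, -35, -85], 0],
    [[90, -60, -80], 0],
    [[150, -85, -78], 0],
    [[210, -85, -75], 0],
    [[243, -85, -74], 0],
    [[243, -85, -74], 0]
  ]
}}

```text
clock: 18.35
eef_pos: [0.494, 0.1456, 0.1958]
tool_rot: [0.732, 0.681, 0.02, -0.011]
ft_force: [-1.3, -0.4, -0.8]
grip_width: 0.0003
grasp_force: 0.0
```

```bash
python3 - <<'E'
from h import *
o,p,M=tool(); print(p.round(4),'bed',(p[:2]-C)@bx,(p[:2]-C)@by)
d,img,W=block(); print(d)
print(shift(bedpt(-36,125,.114),85.75))
E
```

```text
[0.494  0.1456 0.1958] bed -0.04745401233983991 0.13917639367939863
{'c': array([533.8,  10. ]), 's': array([180.3, 120.1]), 'a': 84.2, 'bx': np.float64(2.3), 'by': np.float64(6.9), 'n': 3000}
(array([-16.2,  10.6,  81.2]), np.float64(0.0), array([0.4939, 0.1442, 0.1957]), np.float64(85.79), 18.4)
```

Call:
{"op": "step_arm", "data": {
  "rows": [
    [[-16, 40, 40], 0],
    [[-16, 40, 70], 0],
    [[-16, 40, 81], 0],
    [[-16, 40, 81], 0],
    [[-22, 40, 81], 0],
    [[-27, 40, 80], 0],
    [[-32, 40, 80], 0],
    [[-36, 40, 80], 0],
    [[-40, 40, 80], 0],
    [[-43, 40, 80], 0],
    [[-46, 40, 80], 0],
    [[-46, 40, 80], 0]
  ]
}}

```text
clock: 19.9
eef_pos: [0.5335, 0.0995, 0.1164]
tool_rot: [0.733, 0.68, 0.023, -0.01]
ft_force: [-0.6, 5.9, 4.7]
grip_width: -0.0004
grasp_force: 2.8
```

Call:
{"op": "step_arm", "data": {
  "rows": [
    [[15, 0, 0], 0],
    [[20, 0, -60], 0],
    [[10, 0, -85], 0],
    [[-50, 10, -88], 0],
    [[-110, 10, -90], 0],
    [[-170, 10, -93], 0],
    [[-228, 10, -95], 0],
    [[-228, 10, -95], 0]
  ]
}}

```text
clock: 20.9
eef_pos: [0.523, -0.1374, 0.1998]
tool_rot: [0.736, 0.677, 0.019, -0.01]
ft_force: [0.5, 0.8, -0.7]
grip_width: -0.0002
grasp_force: 0.0
```

```bash
python3 - <<'E'
from h import *
o,p,M=tool(); print(p.round(4),'bed',(p[:2]-C)@bx,(p[:2]-C)@by)
d,img,W=block(); print(d)
print(shift(bedpt(4,-125,.114),85.75))
E
```

```text
[ 0.523  -0.1374  0.1998] bed 0.0024309689394160124 -0.14088041088244188
{'c': array([533.9,  -0.8]), 's': array([180.2, 120.2]), 'a': 84.3, 'bx': np.float64(3.2), 'by': np.float64(-3.9), 'n': 2999}
(array([10.2,  0.5, 86.3]), np.float64(-0.3), array([ 0.5231, -0.1354,  0.1998]), np.float64(85.43), 20.95)
```

Call:
{"op": "step_arm", "data": {
  "rows": [
    [[8, 33, 40], 0],
    [[8, 33, 75], 0],
    [[8, 33, 86], 0],
    [[8, 33, 87], 0],
    [[16, 33, 87], 0],
    [[21, 33, 87], 0],
    [[26, 33, 87], 0],
    [[30, 33, 87], 0],
    [[34, 33, 87], 0],
    [[34, 33, 87], 0]
  ]
}}

```text
clock: 22.2
eef_pos: [0.5612, -0.0992, 0.1158]
tool_rot: [0.733, 0.679, 0.021, -0.009]
ft_force: [1.8, -4.2, 3.2]
grip_width: -0.0005
grasp_force: 1.9
```

```bash
python3 - <<'E'
from h import *
o,p,M=tool(); print(p.round(4),'bed',(p[:2]-C)@bx,(p[:2]-C)@by)
d,img,W=block(); print(d)
E
```

```text
[ 0.5612 -0.0992  0.1158] bed 0.037671353654223576 -0.09994031991552584
{'c': array([533.2,   5.8]), 's': array([179.6, 120.4]), 'a': 85.4, 'bx': np.float64(2.0), 'by': np.float64(2.7), 'n': 2943}
```

Call:
{"op": "step_arm", "data": {
  "rows": [
    [[-12, 0, 0], 0],
    [[-20, 0, -60], 0],
    [[-20, 0, -88], 0],
    [[30, -15, -83], 0],
    [[90, -30, -80], 0],
    [[150, -40, -78], 0],
    [[210, -40, -75], 0],
    [[235, -40, -74], 0],
    [[235, -40, -74], 0],
    [[235, -40, -74], 0]
  ]
}}

```text
clock: 23.5
eef_pos: [0.5365, 0.1345, 0.198]
tool_rot: [0.733, 0.679, 0.019, -0.011]
ft_force: [-0.2, 0.2, 0.7]
grip_width: -0.0001
grasp_force: 0.0
```

```bash
python3 - <<'E'
from h import *
o,p,M=tool(); print(p.round(4),'bed',(p[:2]-C)@bx,(p[:2]-C)@by)
for i in range(2):
    d,img,W=block(); print(d)
print(shift(bedpt(-5,112,.114),85.75),shift(bedpt(-5,99.7,.114),85.75))
hsv=cv2.cvtColor(img,cv2.COLOR_RGB2HSV)
y=(abs(W[...,2]-.03)<.008)&(hsv[...,0]>18)&(hsv[...,0]<32)&(hsv[...,1]>90)&(abs(W[...,0]-.53)<.13)&(abs(W[...,1])<.2)
n,l,st,ce=cv2.connectedComponentsWithStats(y.astype(np.uint8))
for i in range(1,n):
    if st[i,4]>10:
        q=(W[l==i][:,:2]-C); print('line',st[i,4],ce[i].round(),'bedx',(q@bx*1000).min().round(),(q@bx*1000).max().round(),'bedy',(q@by*1000).mean().round(1))
m=bed(img,W); print(rect(W[m]))
E
```

```text
[0.5365 0.1345 0.198 ] bed -0.004205157903537027 0.13121944637359786
{'c': array([532.9,   5.4]), 's': array([180.1, 120. ]), 'a': 85.5, 'bx': np.float64(1.7), 'by': np.float64(2.2), 'n': 2959}
{'c': array([533.1,   5.5]), 's': array([179.8, 120.2]), 'a': 85.3, 'bx': np.float64(1.9), 'by': np.float64(2.3), 'n': 2960}
(array([-22.3,  -2.1,  83.4]), np.float64(-0.2), array([0.5369, 0.1339, 0.1983]), np.float64(85.55), 23.6) (array([-34.6,  -2. ,  82.9]), np.float64(-0.2), array([0.5369, 0.1339, 0.1983]), np.float64(85.55), 23.6)
line 48 [228. 189.] bedx 7.0 89.0 bedy 97.1
line 12 [264. 179.] bedx 67.0 89.0 bedy -0.3
line 111 [298. 209.] bedx -87.0 89.0 bedy -97.9
line 19 [261. 235.] bedx -89.0 -59.0 bedy -0.0
(array([530.8,   3. ]), array([417.7, 215.1]), 85.7)
```

Call:
{"op": "step_arm", "data": {
  "rows": [
    [[-18, -2, 40], 0],
    [[-18, -2, 75], 0],
    [[-20, -2, 83], 0],
    [[-22, -2, 83], 0],
    [[-26, -2, 83], 0],
    [[-30, -2, 83], 0],
    [[-33, -2, 83], 0],
    [[-34, -2, 83], 0],
    [[-34, -2, 83], 0]
  ]
}}

```text
clock: 24.72
eef_pos: [0.5345, 0.1057, 0.1151]
tool_rot: [0.733, 0.68, 0.021, -0.01]
ft_force: [-0.1, 3.9, 3.1]
grip_width: 0.0001
grasp_force: 2.0
```

```bash
python3 - <<'E'
from h import *
o,p,M=tool(); print(p.round(4),'bed',(p[:2]-C)@bx,(p[:2]-C)@by)
img,W=cloud('top')
for i in range(2):
    d,img,W=block(); print(d)
    z=W[...,2];q=(W[...,:2]-C)@np.stack([bx,by],1)*1000
    m=(z>.05)&(z<.07)&(abs(q[...,0])<57)&(q[...,1]<0)&(q[...,1]>-110)
    ys=[q[...,1][m&(abs(q[...,0]-k)<8)].min() for k in(-50,-25,0,25,50)]; print('light edge',np.round(ys,1))
E
```

```text
[0.5345 0.1057 0.1151] bed -0.004101001955727979 0.10240037614093667
{'c': array([531.9,  -8.1]), 's': array([152.4, 120.2]), 'a': 85.4, 'bx': np.float64(1.7), 'by': np.float64(-11.3), 'n': 2308}
light edge [-85.7 -87.3 -86.4 -87.6 -86.5]
{'c': array([532. ,  -8.1]), 's': array([152.4, 120.3]), 'a': 85.4, 'bx': np.float64(1.8), 'by': np.float64(-11.3), 'n': 2311}
light edge [-86.  -87.3 -86.5 -87.6 -86.9]
```

Call:
{"op": "step_arm", "data": {
  "rows": [
    [[-1, 0, 0], 0],
    [[-2, 0, 0], 0],
    [[-3, 0, 0], 0],
    [[-3, 0, 0], 0],
    [[-3, 0, 0], 0]
  ]
}}

```text
clock: 25.5
eef_pos: [0.5344, 0.1032, 0.1149]
tool_rot: [0.733, 0.68, 0.022, -0.01]
ft_force: [-0.0, 5.8, 4.9]
grip_width: 0.0
grasp_force: 3.4
```

```bash
python3 - <<'E'
from h import *
o,p,M=tool(); print(p.round(4),'bed',(p[:2]-C)@bx,(p[:2]-C)@by,o['ft_force'])
for i in range(2):
    d,img,W=block(); print(d['a'],d['by']-d['s'][0]/2+90)
E
```

```text
[0.5344 0.1032 0.1149] bed -0.0040235972763942324 0.09991367445385464 [-0.03738765  5.84301633  4.91523394]
85.4 0.09999999999999432
85.4 -0.09999999999999432
```

Call:
{"op": "step_arm", "data": {
  "rows": [
    [[12, 0, 0], 0],
    [[20, 0, -50], 0],
    [[20, 0, -100], 0],
    [[20, 0, -100], 0]
  ],
  "claw": 1
}}

```text
clock: 26.1
eef_pos: [0.5357, 0.1179, 0.2188]
tool_rot: [0.733, 0.679, 0.023, -0.007]
ft_force: [0.7, 0.5, -0.0]
grip_width: -0.0003
grasp_force: 0.0
```

```bash
python3 - <<'E'
from h import *
for i in range(3):
    d,img,W=block(); print(d)
r=bot.trace('weight','top'); 
b=bar('weight','top',W,.055); print(b)
print(shift([.4965,-.3885,.26],157.5))
E
```

```text
{'c': array([532.9,   1.4]), 's': array([176.5, 120.3]), 'a': 85.5, 'bx': np.float64(2.0), 'by': np.float64(-1.8), 'n': 2711}
{'c': array([532.6,   1.1]), 's': array([176.3, 120. ]), 'a': 85.5, 'bx': np.float64(1.8), 'by': np.float64(-2.1), 'n': 2710}
{'c': array([532.9,   1.4]), 's': array([176.7, 120.2]), 'a': 85.4, 'bx': np.float64(2.0), 'by': np.float64(-1.8), 'n': 2703}
(188, (array([ 496. , -388.1]), array([16.7, 73. ]), 67.5), array([0.059, 0.067, 0.071]), -22.6)
(array([-504.7,    3.3,  -68. ]), np.float64(-71.9), array([0.5324, 0.1173, 0.2129]), np.float64(85.63), 26.35)
```

Call:
{"op": "step_arm", "data": {
  "rows": [
    [[-50, 0, -30], -5],
    [[-500, 3, -68], -72],
    [[-500, 3, -68], -72],
    [[-500, 3, -68], -72],
    [[-500, 3, -68], -72],
    [[-500, 3, -68], -72],
    [[-500, 3, -68], -72],
    [[-500, 3, -68], -72],
    [[-500, 3, -68], -72],
    [[-500, 3, -68], -72],
    [[-500, 3, -68], -72],
    [[-500, 3, -68], -72]
  ],
  "claw": -1
}}

```text
clock: 27.85
eef_pos: [0.4978, -0.3821, 0.2607]
tool_rot: [0.193, 0.981, 0.023, 0.003]
ft_force: [-0.8, 0.3, -0.1]
grip_width: 0.0854
grasp_force: 0.0
```

```bash
python3 - <<'E'
from h import *
for i in range(3):
    d,img,W=block(); print(d)
save(cv2.resize(img[140:270,170:360],None,fx=4,fy=4),'top5.png')
img,W=cloud('wrist'); save(img,'w5.png')
b=bar('weight','wrist',W,.055); print(b)
o,p,M=tool(); print(M.round(3).tolist(),o['joint_pos'][5])
if b: print(shift([b[1][0][0]/1000,b[1][0][1]/1000,.114],b[3]+180))
E
```

```text
{'c': array([532.9,   3.1]), 's': array([180.2, 120. ]), 'a': 85.4, 'bx': np.float64(1.9), 'by': np.float64(-0.1), 'n': 3011}
{'c': array([532.9,   3.1]), 's': array([179.9, 120. ]), 'a': 85.3, 'bx': np.float64(1.9), 'by': np.float64(-0.1), 'n': 3013}
{'c': array([533. ,   3.3]), 's': array([180. , 120.2]), 'a': 85.4, 'bx': np.float64(2.0), 'by': np.float64(0.1), 'n': 3012}
(1459, (array([ 496.5, -387.8]), array([15.8, 72.9]), 67.3), array([0.064, 0.067, 0.068]), -22.6)
[[-0.925, 0.379, 0.016], [0.379, 0.924, 0.042], [0.001, 0.045, -0.999]] -0.28227464822501086
(array([ -0.7, -11.9, 147.3]), np.float64(0.3), array([ 0.498 , -0.3827,  0.2617]), np.float64(157.72), 28.1)
```

View pics/top5.png

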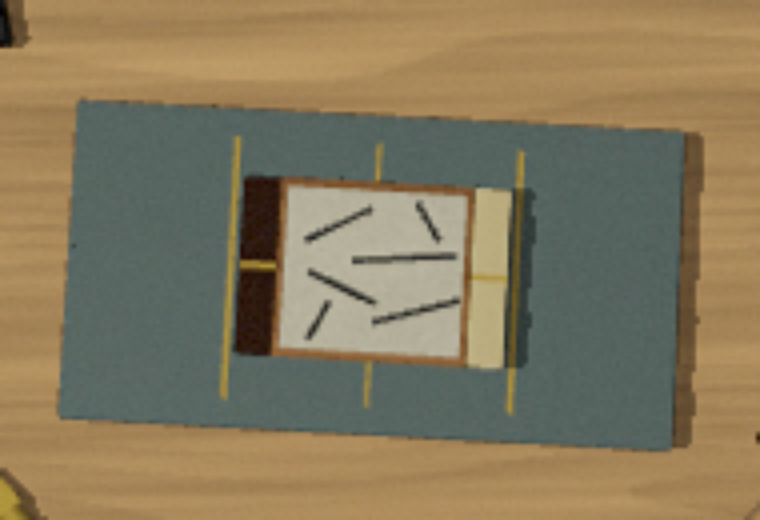

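View pics/w5.png

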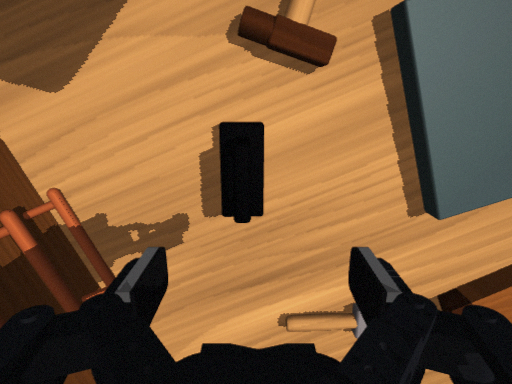

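The block is square: the gaps look equal, and the measured offset is about 0.3 mm and 0.3°. The wrist view shows the weight at (242,170), clear of the mallet. Now I'll grasp it.

Call:
{"op": "step_arm", "data": {
  "rows": [
    [[-1, -12, 20], 0],
    [[-1, -12, 60], 0],
    [[-1, -12, 100], 0],
    [[-1, -12, 130], 0],
    [[-1, -12, 144], 0],
    [[-1, -12, 147], 0],
    [[-1, -12, 147], 0]
  ]
}}

```text
clock: 28.98
eef_pos: [0.497, -0.3892, 0.1152]
tool_rot: [0.194, 0.981, 0.022, 0.005]
ft_force: [0.1, -0.6, -0.1]
grip_width: 0.0855
grasp_force: 0.0
```

Call:
{"op": "step_arm", "data": {
  "rows": [
    [[0, 0, 0], 0],
    [[0, 0, 0], 0],
    [[0, 0, 0], 0],
    [[0, 0, 0], 0],
    [[0, 0, 0], 0],
    [[0, 0, 0], 0]
  ],
  "claw": 1
}}

```text
clock: 29.72
eef_pos: [0.4964, -0.389, 0.1142]
tool_rot: [0.194, 0.981, 0.022, 0.004]
ft_force: [-1.3, -0.7, 0.7]
grip_width: 0.015
grasp_force: 61.7
```

```bash
python3 - <<'E'
from h import *
o,p,M=tool(); print(p,o['grip_width'],o['ft_force'],shift([.4965,-.3878,.114],157.4))
E
```

```text
[ 0.49639022 -0.38902695  0.1141575 ] 0.014977894106176629 [-1.33945539 -0.65491185  0.7126181 ] (array([0.4, 1.2, 0.2]), np.float64(0.2), array([ 0.4964, -0.389 ,  0.1142]), np.float64(157.63), 29.73)
```

Call:
{"op": "step_arm", "data": {
  "rows": [
    [[0, 0, -15], 0],
    [[0, 0, -50], 0],
    [[0, 0, -90], 0],
    [[0, 0, -120], 0],
    [[0, 0, -120], 0],
    [[0, 0, -120], 0]
  ]
}}

```text
clock: 30.48
eef_pos: [0.4936, -0.393, 0.2318]
tool_rot: [0.194, 0.981, 0.023, 0.002]
ft_force: [-0.7, 0.3, -8.0]
grip_width: 0.0148
grasp_force: 59.9
```

```bash
python3 - <<'E'
from h import *
o,p,M=tool(); print(p,o['grip_width'],o['ft_force'],M.round(3).tolist())
print(shift([.533,.0032,.225],175.5))
E
```

```text
[ 0.49358606 -0.3930409   0.23177235] 0.014814790165495938 [-0.70899123  0.33320859 -7.98091059] [[-0.925, 0.38, 0.013], [0.38, 0.924, 0.045], [0.005, 0.046, -0.999]]
(array([114.3, 380.7,  25. ]), np.float64(-17.9), array([ 0.4936, -0.393 ,  0.2318]), np.float64(157.64), 30.48)
```

Call:
{"op": "step_arm", "data": {
  "rows": [
    [[114, 380, 22], -18],
    [[114, 380, 22], -18],
    [[114, 380, 22], -18],
    [[114, 380, 22], -18],
    [[114, 380, 22], -18],
    [[114, 380, 22], -18],
    [[114, 380, 22], -18],
    [[114, 380, 22], -18],
    [[114, 380, 22], -18],
    [[114, 380, 22], -18]
  ]
}}

```text
clock: 31.72
eef_pos: [0.5334, 0.0004, 0.2283]
tool_rot: [0.039, 0.999, 0.021, 0.006]
ft_force: [0.3, -0.5, -5.6]
grip_width: 0.0149
grasp_force: 61.1
```

```bash
python3 - <<'E'
from h import *
o,p,M=tool(); print(p,o['ft_force'],shift([.533,.002,.177],175.5))
img,W=cloud('side')
s=seg('weight','side',W); print(np.percentile(s[2],[2,50,98],axis=0).round(3) if s else None)
E
```

```text
[5.33359393e-01 4.00137112e-04 2.28329737e-01] [ 0.27037567 -0.45013663 -5.62533851] (array([ 1.1, -0.6, 51.3]), np.float64(0.0), array([5.334e-01, 4.000e-04, 2.283e-01]), np.float64(175.52), 31.73)
[[ 0.482 -0.015  0.114]
 [ 0.521  0.012  0.132]
 [ 0.579  0.029  0.182]]
```

Call:
{"op": "step_arm", "data": {
  "rows": [
    [[1, -1, 20], 0],
    [[1, -1, 35], 0],
    [[1, -1, 44], 0],
    [[1, -1, 48], 0],
    [[1, -1, 50], 0],
    [[1, -1, 50], 0]
  ]
}}

```text
clock: 32.58
eef_pos: [0.5338, 0.0027, 0.1794]
tool_rot: [0.038, 0.999, 0.021, 0.008]
ft_force: [-0.3, -0.3, -7.1]
grip_width: 0.0148
grasp_force: 61.0
```

Call:
{"op": "step_arm", "data": {
  "rows": [
    [[0, 0, 0.5], 0],
    [[0, 0, 1], 0],
    [[0, 0, 1.5], 0],
    [[0, 0, 2], 0],
    [[0, 0, 2.5], 0],
    [[0, 0, 2.5], 0]
  ]
}}

```text
clock: 33.33
eef_pos: [0.5335, 0.0028, 0.1765]
tool_rot: [0.038, 0.999, 0.021, 0.007]
ft_force: [-0.5, -0.6, -6.6]
grip_width: 0.0152
grasp_force: 61.0
```

Call:
{"op": "step_arm", "data": {
  "rows": [
    [[0, 0, 0.5], 0],
    [[0, 0, 1], 0],
    [[0, 0, 1.5], 0],
    [[0, 0, 2], 0],
    [[0, 0, 2], 0]
  ]
}}

```text
clock: 33.95
eef_pos: [0.5339, 0.0029, 0.1751]
tool_rot: [0.038, 0.999, 0.021, 0.008]
ft_force: [0.4, -0.4, -2.6]
grip_width: 0.0147
grasp_force: 61.8
```

Call:
{"op": "step_arm", "data": {
  "rows": [
    [[0, 0, 0.5], 0],
    [[0, 0, 1], 0],
    [[0, 0, 1], 0],
    [[0, 0, 1], 0]
  ]
}}

```text
clock: 34.45
eef_pos: [0.5343, 0.0031, 0.1747]
tool_rot: [0.038, 0.999, 0.021, 0.008]
ft_force: [-0.3, 0.6, 5.1]
grip_width: 0.0147
grasp_force: 63.0
```

Call:
{"op": "step_arm", "data": {
  "rows": [
    [[0, 0, 0], 0],
    [[0, 0, 0], 0],
    [[0, 0, 0], 0],
    [[0, 0, 0], 0],
    [[0, 0, 0], 0]
  ],
  "claw": -1
}}

```text
clock: 35.08
eef_pos: [0.5336, 0.0029, 0.1735]
tool_rot: [0.038, 0.999, 0.021, 0.007]
ft_force: [0.1, 0.6, -0.2]
grip_width: 0.0854
grasp_force: 0.0
```

Call:
{"op": "step_arm", "data": {
  "rows": [
    [[0, 0, -10], 0],
    [[0, 0, -40], 0],
    [[0, 0, -90], 0],
    [[0, -40, -100], 0],
    [[0, -100, -110], 0],
    [[0, -150, -120], 0],
    [[0, -200, -120], 0],
    [[0, -250, -120], 0],
    [[0, -250, -120], 0]
  ]
}}

```text
clock: 36.2
eef_pos: [0.5121, -0.2545, 0.2829]
tool_rot: [0.041, 0.999, 0.021, 0.008]
ft_force: [-0.2, 0.9, -0.7]
grip_width: 0.0854
grasp_force: 0.0
```

```bash
python3 - <<'E'
from h import *
img,W=cloud('top'); save(cv2.resize(img[140:270,170:360],None,fx=4,fy=4),'top9.png')
z=W[...,2];m=(z>.05)&(z<.13)&(abs(W[...,0]-.53)<.11)&(abs(W[...,1])<.14)
n,l,st,_=cv2.connectedComponentsWithStats(m.astype(np.uint8)); m=l==1+np.argmax(st[1:,4])
mb=m&(z<.067); c,s,a=rect(W[mb]); d=c/1000-C; print(c,s,a,d@bx*1000,d@by*1000)
for lo,hi in((.07,.085),(.11,.135)):
    q=W[m&(z>lo)&(z<hi)]; c,s,a=rect(q); d=c/1000-C; print(len(q),c,s,a,d@bx*1000,d@by*1000,np.median(q[:,2]),q[:,2].max())
for t in ['baren','tray']:
    s=seg(t,'top',W); print(t,rect(s[2]) if s else None)
o,p,M=tool(); print(p,o['clock'],o['ft_force'])
E
```

```text
[532.9   2.9] [180.5 120.1] 85.4 1.9244187477670847 -0.2580939426685432
452 [534.8   4.8] [45.  99.4] 85.6 3.678387968084862 1.777487540391739 0.07695611635023014 0.08423309434261683
171 [535.   5.] [15.9 73.8] 85.7 3.863016307065768 1.991759275450723 0.12630488429715148 0.12979260545521232
baren (array([534.9,   4.3]), array([183.5, 123.5]), 85.4)
tray (array([469.3, 384.1]), array([172.8, 179.6]), 8.2)
[ 0.51272114 -0.25074627  0.28303744] 36.35 [-0.11758105  0.00278799  0.74581219]
```

View pics/top9.png

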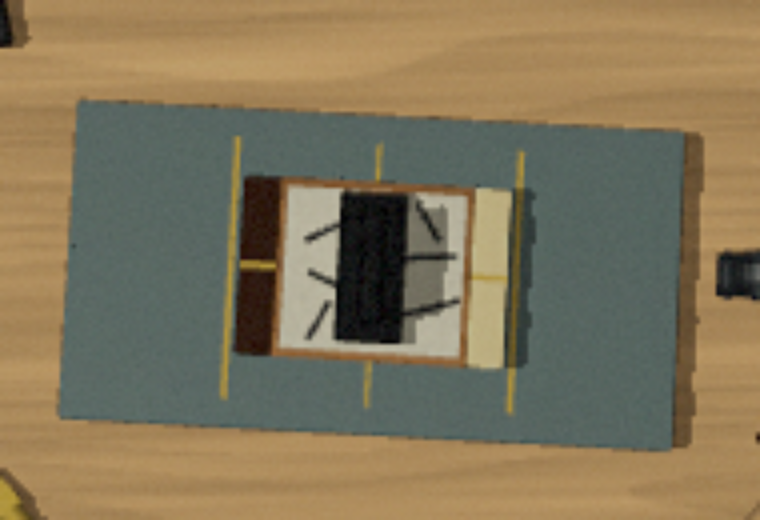

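The paperweight stands upright on the middle of the block, about 2 mm off centre. The block is still centred and square, and the robot is clear of everything, so I'm handing in.

```bash
python3 -c "
from workcell import bot
print(bot.job_done())"
```

```text
the job is handed in; nothing more can be done
None
```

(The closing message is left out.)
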